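Pack the paints away and stopper the glass jar

ROBOT

A 6-joint arm with a two-finger parallel gripper is mounted at the origin on the work surface. World frame = base frame: x ahead of the robot, y to its left, z up, the work surface at z = 0. Lengths are in m, angles in rad, forces in N, time in s.
With the tool pointing down it reaches from about 0.35 to 0.775 m from the base axis. Payload 7.3 kg.
Tool frame: the origin (TCP) lies midway between the tips of the shut fingers; the grasp point (between the pads) lies 19 mm behind it (robot.grip_depth is the z of the grasp point in the tool frame, in m); z points along the fingers, y is the line along which they close (so a half turn about z gives the same grasp; the last joint's range is limited). The gripper opens to 92 mm and grips with 3 to 60 N. Pads are 19 mm wide; open, the fingers measure 130 mm over their backs; the gripper's body (75 mm by 190 mm) begins 47 mm behind the grasp point.
Start: joints at [0.96, 0.342, 1.524, -0, 1.275, -0.146], TCP at [0.235, 0.469, 0.202] pointing down, gripper open.
Joint ranges: [-2.53, 2.53], [-0.77, 2.02], [0.04, 2.7], [-1, 4.14], [0.28, 2.66], [-3.11, 3.11]. Speed limits (rad/s): [2.57, 2.57, 3.14, 3.14, 3.14, 3.14].

INTERFACE

Orientations are given as [roll, pitch, yaw] about the fixed x, y, z axes, in that order (R = Rz(yaw) Ry(pitch) Rx(roll)).
In Python, from cell import robot, viewer gives the robot as it stands.
- The arm moves only by the tool step_arm, never from a script. Its argument "increments" is a list of rows, each an object with "delta_pos": the shift along the tool's x, y, z in cm, a list of three; "dr": the turn, a rotation vector about the tool's x, y, z in degrees, a list of three; "fingers": the closure, from -1 (fully open) to 1 (shut), so that 0 is half open. In form: [{"delta_pos": [tx, ty, tz], "dr": [wx, wy, wz], "fingers": fingers}, ...]. A call has exactly 5 rows; each row is the pose to reach, as a shift and turn from the pose commanded when the call began, along the tool's axes at that moment; what a row does not reach only later rows make up. A row lasts 1/8 s, in which the tool goes at most 62.5 mm and 10.7 degrees, less where a joint would pass 70% of its speed; a pose out of reach is approached as far as the arm can. A call with a gripper value outside its range is refused whole. The fingers move at their own pace and stop on an object; "newtons" is the grip in N (left out, the last holds). Time passes only in rows, so rows that repeat a pose let the fingers close, or fill a call up. It gives the time, the measured TCP pose, the force, the opening and the grip force at its end, in the units of the state.
- robot.observe(): the state, without advancing time (a new reading comes with each control period).
- viewer.read_camera(name): name is "scene" or "top" or "wrist"; returns the picture (480x640x3 uint8, red, green, blue); there is no depth.
- viewer.camera_params(name): a dict with "K" (3x3 intrinsics, pixels), "T" (4x4, takes a point from camera to world coordinates). Camera axes: x right, y down, z forward; pixel columns grow to the right and rows downward; lengths in m; the calibration is good to about 2 mm. The wrist camera is an equidistant fisheye: a pixel r from the principal point sees the ray r / f radians off the axis. A picture is of the moment at which its call begins: read the wrist's pose just before it. camera_params takes no time and is no camera call; for the wrist camera it gives the pose at the moment of the call.
- robot.hand_in(): hands the job in; it is judged then, once.
The state is a dict: "time": time; "qpos": joint angles; "qvel": joint speeds; "joint_efforts": joint torques, N m; "tool_pos": TCP position; "tool_rot": TCP orientation; "contact_force": force on the tool from outside, world axes, zero at the start; "torque": the same for the moment, N m; "opening": finger opening in m; "grip_force": force on a finger pad.
Only numpy, scipy, OpenCV 4.12 (cv2) and the standard library are available. Lean on these libraries where they do the work, as an engineer would, in place of code of your own. Each camera call takes 0.05 s, during which the arm holds its last target. There are 200 camera calls.

TASK

Clear up after painting: put the red-capped and the blue-capped pot from the cutting tile back into the open wooden box, each standing fully down in the empty pocket whose floor has the dot of its own colour, and set the stopper upright and fully home in the neck of the glass jar. Lower the pots and the stopper gently into place rather than dropping or forcing them; leave the jar standing where it is and everything else undisturbed.

Things in the scene. Friction and masses are not known exactly. Their poses are not given: they have to be found in the camera images.
- paint_box: open wooden box, fixed, 180 x 190 mm, walls 50 mm high; origin under its centre, on the table. Six square pockets 44 x 44 mm, 32 mm deep (mouths at z 45 mm, floors at 13 mm): centres at box x = -52, 0, 52 mm, y = -48, 48 mm. Four hold other pots, two are empty. The open lid leans outward from the +x edge, up to 170 mm above the table.
- dot_red: flat red dot, 32 mm in diameter, fixed to the floor of one empty pocket; origin at its centre on the pocket floor
- dot_blue: flat blue dot, 32 mm in diameter, fixed to the floor of the other empty pocket; origin at its centre on the pocket floor
- pot_red: paint pot with a red cap and red body with a blank white label, a plain upright cylinder 38 mm in diameter, 70 mm tall, about 90 g; origin at the centre of its underside, z up through the cap. It starts on the grey cutting tile (5 mm thick, 100 x 150 mm), 90 mm or so from the blue pot.
- pot_blue: paint pot with a blue cap and blue body with a blank white label, a plain upright cylinder 38 mm in diameter, 70 mm tall, about 90 g; origin at the centre of its underside, z up through the cap. It starts on the grey cutting tile (5 mm thick), beside the red pot.
- stopper: stopper standing on its foot on the orange mat (3 mm thick), 78 mm tall, about 60 g. From the foot up: cork taper 36 mm long, 30 mm in diameter at the foot, 39 mm at its top; dark wooden flange 56 mm in diameter, 6 mm thick; dark wooden grip 30 mm in diameter, 36 mm tall. Origin at the centre of the foot, z up
- stopper_flange (a point): centre of the underside of the stopper's flange, 36 mm above the foot; it lies on the jar's rim when the stopper is home
- jar: loose glass jar standing on the table, 90 mm in diameter and 125 mm tall, about 0.5 kg, with a straight open neck: bore 43 mm, outside 53 mm, 29 mm long; below it the jar widens. Origin at the centre of its underside, z up
- jar_mouth (a point): centre of the jar's mouth, level with its rim, 125 mm above its underside
- pot_yellow: paint pot with a yellow cap and yellow body with a blank white label, a plain upright cylinder 38 mm in diameter, 70 mm tall, about 90 g; origin at the centre of its underside, z up through the cap. It stands in a pocket of the box and stays there.
- pot_green: paint pot with a green cap and green body with a blank white label, a plain upright cylinder 38 mm in diameter, 70 mm tall, about 90 g; origin at the centre of its underside, z up through the cap. It stands in a pocket of the box and stays there.
- pot_white: paint pot with a white cap and white body with a blank white label, a plain upright cylinder 38 mm in diameter, 70 mm tall, about 90 g; origin at the centre of its underside, z up through the cap. It stands in a pocket of the box and stays there.
- pot_black: paint pot with a black cap and black body with a blank white label, a plain upright cylinder 38 mm in diameter, 70 mm tall, about 90 g; origin at the centre of its underside, z up through the cap. It stands in a pocket of the box and stays there.
- brush: paint brush, 190 mm, lying beyond the mat; bystander, origin under its middle
- palette_knife: palette knife, 190 mm, lying to the right of the cutting tile; bystander, origin under its middle
- dish: white ceramic dish, 90 mm wide, 22 mm tall; bystander, origin under its centre
- mug: blue mug, 80 mm wide, 95 mm tall; bystander, origin under its centre
- glue: white glue bottle, 52 mm wide, 130 mm tall; bystander, origin under its centre
Things that resemble listed ones, but are neither listed nor needed, are in the scene too. What is shaped like the stopper but pink is not meant.

How it is judged:
At the end, for the whole second after the job is handed in: Each pot stands on the pocket floor with its colour of dot (9 mm sideways, 5 mm up, 0.12 rad). The stopper flange lies on the jar rim (3 mm above to 4 mm below, 6 mm sideways, 0.08 rad), the jar is upright (0.05 rad), and pots, stopper and jar are at rest (20 mm/s) (horizontal distance between pot_red and dot_red below 0.009 m and z of each of pot_red, pot_blue in the frame of paint_box below 0.018 m and angle between each of pot_red, pot_blue's own z axis and vertical below 0.12 rad and linear speed of each of pot_red, pot_blue, stopper, jar below 0.02 m/s and horizontal distance between pot_blue and dot_blue below 0.009 m and horizontal distance between stopper_flange and jar_mouth below 0.006 m and z of stopper_flange in the frame of jar_mouth between -0.004 and 0.003 m and angle between stopper's own z axis and vertical below 0.08 rad and angle between jar's own z axis and vertical below 0.05 rad); the robot touches nothing.
It fails at once if a bystander moved: a pot in the box by over 20 mm, or brush, palette knife, dish, mug or glue by over 30 mm (distance of any of pot_yellow, pot_green, pot_white, pot_black from where it was at the start of the episode above 0.02 m or distance of any of brush, palette_knife, dish, mug, glue from where it was at the start of the episode above 0.03 m).
It fails at once if the jar moved by more than 30 mm or tipped by more than 0.25 rad (distance of jar from where it was at the start of the episode above 0.03 m or angle between jar's own z axis and vertical above 0.25 rad).
It fails at once if the stopper pressed on the jar with more than 35 N (contact force between stopper and jar above 35 N).
It fails at once if the stopper dropped: falling freely faster than 0.6 m/s (a drop of about 20 mm) (linear speed of stopper above 0.6 m/s and contact force between the fingers and stopper below 0.05 N).
It fails at once if the red or blue pot dropped: falling freely faster than 0.85 m/s (a drop of about 37 mm) ((linear speed of pot_red above 0.85 m/s and contact force between the fingers and pot_red below 0.05 N) or (linear speed of pot_blue above 0.85 m/s and contact force between the fingers and pot_blue below 0.05 N)).
It also fails if it takes over 72 s, if anything falls off the work surface, if the arm or the gripper's body presses on something with over 40 N, if the wrist force passes 120 N, or if a joint passes its speed limit or range.

## Working session

There is one attempt and no reset: what is moved stays moved. The work goes in short steps, Python scripts to look and compute and a tool call to move; the robot and the scene stay as the last step left them, time stands still between calls to the robot, and variables do not carry over. Pictures are saved under pics/ and viewed, at most 10 in all, crops included, and the job is handed in when it is done.

Besides the shell and the picture viewer there is one more tool, called after "Emit:" as a command line: name --argument value ..., lists and objects as JSON in quotes. step_arm: Moves the arm, as the interface text tells. Its arguments: {"type":"object","properties":{"increments":{"type":"array"},"newtons":{"type":"number"}},"required":["increments"]}

```bash
mkdir -p pics; ls; python3 - <<'E'
from cell import robot, viewer
import cv2,numpy as np
for n in ["scene","top","wrist"]:
    p=viewer.camera_params(n); print(n,np.round(p["K"],1).tolist(),np.round(p["T"],3).tolist())
    cv2.imwrite(f"pics/{n}0.png",viewer.read_camera(n)[:,:,::-1])
print(robot.observe(), robot.grip_depth)
E
```

```text
pics
scene [[521.0, 0.0, 325.6], [0.0, 521.0, 227.2], [0.0, 0.0, 1.0]] [[-0.831, 0.454, -0.321, 0.964], [0.556, 0.684, -0.473, 0.529], [0.005, -0.572, -0.82, 1.062], [0.0, 0.0, 0.0, 1.0]]
top [[509.0, 0.0, 315.2], [0.0, 509.0, 229.7], [0.0, 0.0, 1.0]] [[-0.01, -0.995, 0.104, 0.478], [-1.0, 0.01, -0.001, -0.029], [-0.0, -0.104, -0.995, 1.232], [0.0, 0.0, 0.0, 1.0]]
wrist [[371.6, 0.0, 321.2], [0.0, 371.6, 235.7], [0.0, 0.0, 1.0]] [[0.449, 0.866, 0.221, 0.176], [0.893, -0.435, -0.112, 0.499], [-0.001, 0.248, -0.969, 0.384], [0.0, 0.0, 0.0, 1.0]]
{'time': 0.15, 'qpos': array([ 9.59990509e-01,  3.42552443e-01,  1.52479078e+00, -1.24760409e-05,
        1.27540539e+00, -1.46014270e-01]), 'qvel': array([ 0.00048388, -0.00155611, -0.00121222,  0.00099992, -0.0009249 ,
        0.00070919]), 'joint_efforts': array([ 1.35863436e-03, -4.31471515e+01, -2.44352782e+01,  7.18822936e-02,
        5.37626725e-02, -2.25857127e-05]), 'tool_pos': array([0.23512149, 0.46903426, 0.20141232]), 'tool_rot': array([-3.14044725e+00, -1.56383549e-04,  2.67680465e+00]), 'contact_force': array([-0.45122906, -0.23724185, -0.85765159]), 'torque': array([-0.03183626, -0.0032322 ,  0.03411036]), 'grip_force': 0.0, 'opening': 0.09191895167977941} -0.0188
```

View pics/top0.png

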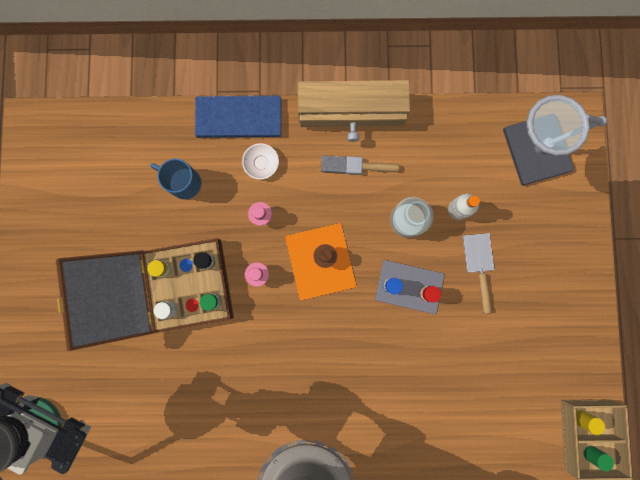

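View pics/scene0.png

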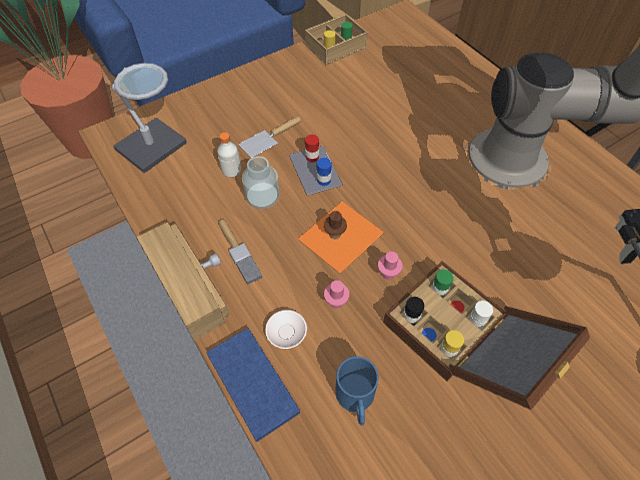

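```bash
cat > h.py <<'E'
import cv2,numpy as np
from cell import robot, viewer
from scipy.optimize import least_squares
from scipy.spatial.transform import Rotation as Ro
def ray(P,uv):
    K,T=P["K"],P["T"]; uv=np.atleast_2d(uv).astype(float)
    d=np.c_[(uv[:,0]-K[0,2])/K[0,0],(uv[:,1]-K[1,2])/K[1,1],np.ones(len(uv))]
    return T[:3,3],d@T[:3,:3].T
def raywrist(P,uv):
    K,T=P["K"],P["T"]; uv=np.atleast_2d(uv).astype(float)
    a=(uv-[K[0,2],K[1,2]])/K[0,0]; r=np.linalg.norm(a,axis=1,keepdims=True)+1e-9
    return T[:3,3],np.c_[a/r*np.sin(r),np.cos(r)]@T[:3,:3].T
def plane(P,uv,z,f=ray):
    o,d=f(P,uv); return (o+d*((z-o[2])/d[:,2])[:,None])[:,:2]
def proj(P,X):
    p=np.linalg.inv(P["T"])@np.append(X,1); q=P["K"]@p[:3]; return q[:2]/q[2]
def cap(P,mask,z,R,f=ray):
    """largest blob of mask, known circle fitted to its outward half on plane z"""
    cs,_=cv2.findContours(mask.astype(np.uint8),cv2.RETR_EXTERNAL,cv2.CHAIN_APPROX_NONE)
    c=max(cs,key=cv2.contourArea); p=plane(P,c[:,0],z,f); ctr=p.mean(0); n=P["T"][:2,3]
    for _ in range(8):
        u=(ctr-n)/np.linalg.norm(ctr-n); s=p[(p-ctr)@u>-0.2*R]
        ctr=least_squares(lambda x:np.linalg.norm(s-x,axis=1)-R,ctr,loss="soft_l1",f_scale=.001).x
    return ctr,np.std(np.linalg.norm(s-ctr,axis=1)-R)
E
python3 - <<'E'
import cv2,numpy as np
t=cv2.imread("pics/top0.png"); s=cv2.imread("pics/scene0.png")
def c(im,x,y,w,h,W,H): return cv2.resize(im[y:y+h,x:x+w],(W,H),interpolation=cv2.INTER_NEAREST)
a=np.hstack([c(t,140,235,100,75,400,300),c(t,380,190,100,75,400,300)])
b=np.hstack([c(t,375,245,80,60,400,300),c(t,285,220,80,60,400,300)])
cv2.imwrite("pics/m1.png",np.vstack([a,b]))
E
```

```text
(no output)
```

View pics/m1.png

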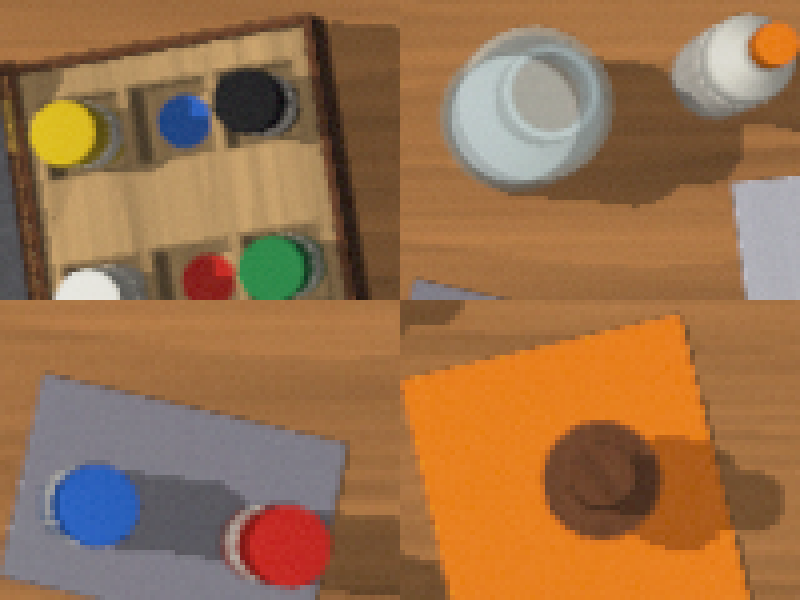

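```bash
cat > m.py <<'E'
from h import *
def mk(im,lo,hi,box):
    h=cv2.cvtColor(im,cv2.COLOR_RGB2HSV); m=cv2.inRange(h,np.array(lo),np.array(hi)); z=np.zeros_like(m); x0,y0,x1,y1=box; z[y0:y1,x0:x1]=m[y0:y1,x0:x1]; return z
C=dict(red=([170,150,90],[180,255,255]),red2=([0,170,90],[6,255,255]),blue=([100,140,90],[125,255,255]),yellow=([22,180,120],[32,255,255]),green=([60,120,60],[90,255,255]),black=([0,0,0],[180,110,50]))
if __name__=="__main__":
    im={n:cv2.imread(f"pics/{n}0.png")[:,:,::-1].copy() for n in("top","scene")}
    P={n:viewer.camera_params(n) for n in im}
    B={"top":{"pr":(415,280,450,305),"pb":(380,272,412,300),"y":(140,255,172,282),"g":(195,288,222,315),"k":(190,248,216,275),"db":(175,255,195,277),"dr":(183,295,202,315)},
     "scene":{"pr":(300,130,325,160),"pb":(310,153,340,185),"y":(435,325,472,360),"g":(430,265,460,297),"k":(398,290,430,325),"db":(415,322,440,345),"dr":(445,295,472,318)}}
    col={"pr":("red","red2"),"pb":("blue",),"y":("yellow",),"g":("green",),"k":("black",),"db":("blue",),"dr":("red","red2")}
    for n in im:
        for k,b in B[n].items():
            m=sum(mk(im[n],*C[c],b) for c in col[k])
            z,R={"pr":(.075,.019),"pb":(.075,.019),"db":(.013,.016),"dr":(.013,.016)}.get(k,(.083,.019))
            try:
                c,s=cap(P[n],m,z,R); print(n,k,np.round(c,4),"res mm",round(s*1e3,2),int((m>0).sum()))
            except Exception as e: print(n,k,e)
    m=mk(im["top"],[0,60,20],[14,200,125],(305,235,349,275)); m[:,340:]=0
    c,s=cap(P["top"],m,.045,.028); print("stopper",c,s)
    m=mk(im["scene"],[0,60,20],[14,200,125],(318,205,352,240)); c,s=cap(P["scene"],m,.045,.028); print("stopper scene",c,s,proj(P["scene"],[c[0],c[1],.045]))
    j=plane(P["top"],[[416.9,212.9]],.125)[0]; print("jar",j,proj(P["scene"],[*j,.125]),[plane(P["scene"],[[256.5,163.5]],.125)])
E
python3 m.py
```

```text
top pr [ 0.4507 -0.2904] res mm 1.21 228
top pb [ 0.4695 -0.2047] res mm 1.09 219
top y [0.5149 0.3298] res mm 0.7 220
top g [0.4382 0.2107] res mm 1.22 215
top k [0.5313 0.226 ] res mm 1.5 218
top db [0.5239 0.2787] res mm 1.36 121
top dr [0.4292 0.2635] res mm 1.09 133
scene pr [ 0.4546 -0.2901] res mm 1.01 209
scene pb [ 0.4739 -0.2049] res mm 1.25 241
scene y [0.5474 0.3661] res mm 0.0 1
scene g [0.4428 0.2152] res mm 1.18 281
scene k [0.538  0.2316] res mm 1.39 298
scene db [0.5266 0.2813] res mm 2.44 119
scene dr [0.4319 0.2657] res mm 4.23 93
stopper [ 0.53765173 -0.05087529] 0.001195963997303903
stopper scene [ 0.54045302 -0.05621098] 0.0038631065017079944 [334.66705725 222.44016058]
jar [ 0.62816212 -0.25289145] [258.66871117 163.74347854] [array([[ 0.63210206, -0.25643073]])]
```

```bash
cat > d.py <<'E'
import sys; from h import *
def go(p,yaw_deg):
    o=robot.observe(); R=Ro.from_euler("xyz",o["tool_rot"]); 
    d=R.inv().apply(np.array(p)-o["tool_pos"])*100
    w=(R.inv()*Ro.from_euler("xyz",[np.pi,0,np.radians(yaw_deg)])).as_rotvec(degrees=True)
    print("at",np.round(o["tool_pos"],4),"delta cm",np.round(d,2),"dr",np.round(w,1))
if __name__=="__main__": a=list(map(float,sys.argv[1:])); go(a[:3],a[3])
E
python3 d.py .4785 .2725 .28 98.9
```

```text
at [0.2351 0.469  0.2014] delta cm [-30.56  -6.67  -7.86] dr [-0.1  0.  54.5]
```

Emit:
step_arm --increments '[{"delta_pos": [0,0,-4],"dr": [0,0,0],"fingers": -1},{"delta_pos": [-6,-1,-7.86],"dr": [0,0,10],"fingers": -1},{"delta_pos": [-12,-2.5,-7.86],"dr": [0,0,20],"fingers": -1},{"delta_pos": [-18,-4,-7.86],"dr": [0,0,30],"fingers": -1},{"delta_pos": [-24,-5.3,-7.86],"dr": [0,0,40],"fingers": -1}]'

```text
time: 0.78
tool_pos: [0.4227, 0.3166, 0.2806]
tool_rot: [3.141, -0.0, 1.973]
contact_force: [0.4, 0.3, 0.4]
opening: 0.0918
grip_force: 0.0
```

```bash
python3 d.py .4785 .2725 .28 98.9
```

```text
at [0.4227 0.3166 0.2806] delta cm [-6.24  3.4   0.06] dr [ 0.  -0.  14.2]
```

Emit:
step_arm --increments '[{"delta_pos": [-3,1.7,0],"dr": [0,0,7],"fingers": -1},{"delta_pos": [-6.2,3.4,0],"dr": [0,0,14.4],"fingers": -1},{"delta_pos": [-6.2,3.4,0],"dr": [0,0,14.4],"fingers": -1},{"delta_pos": [-6.2,3.4,0],"dr": [0,0,14.4],"fingers": -1},{"delta_pos": [-6.2,3.4,0],"dr": [0,0,14.4],"fingers": -1}]'

```text
time: 1.4
tool_pos: [0.4766, 0.2753, 0.2806]
tool_rot: [-3.141, -0.0, 1.729]
contact_force: [-0.4, -0.5, 0.6]
opening: 0.092
grip_force: 0.0
```

```bash
python3 - <<'E'
from h import *
import pickle
P=viewer.camera_params("wrist"); im=viewer.read_camera("wrist"); pickle.dump(P,open("pics/wb.pkl","wb"))
cv2.imwrite("pics/wb.png",im[:,:,::-1]); print(robot.observe()["tool_pos"],robot.observe()["tool_rot"],P["T"])
E
```

```text
[0.47663337 0.27535453 0.28070258] [ 3.14146405e+00 -2.38497117e-04  1.72938520e+00] [[ 9.87609006e-01  1.52125037e-01  3.85541733e-02  4.66218566e-01]
 [ 1.56934177e-01 -9.56808676e-01 -2.44721926e-01  3.40540018e-01]
 [-3.39364455e-04  2.47740045e-01 -9.68826483e-01  4.63499524e-01]
 [ 0.00000000e+00  0.00000000e+00  0.00000000e+00  1.00000000e+00]]
```

View pics/wb.png

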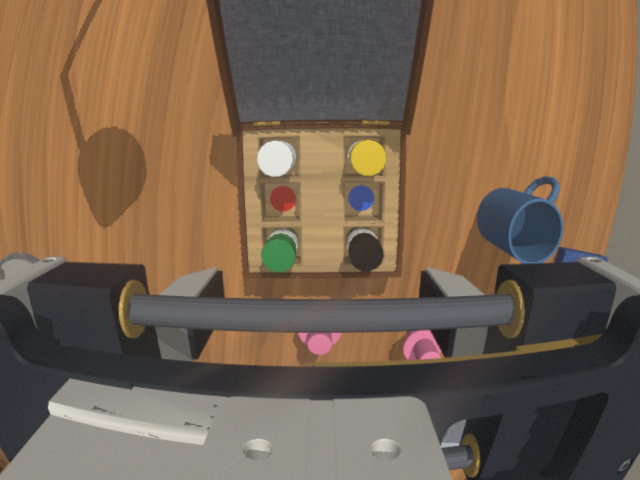

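```bash
cat > w.py <<'E'
from m import *
def centroid(P,m,z):
    cs,_=cv2.findContours(m,cv2.RETR_EXTERNAL,cv2.CHAIN_APPROX_NONE); c=max(cs,key=cv2.contourArea); M=cv2.moments(c)
    return plane(P,[[M["m10"]/M["m00"],M["m01"]/M["m00"]]],z,raywrist)[0],M["m00"]
E
python3 - <<'E'
from w import *
import pickle
P=pickle.load(open("pics/wb.pkl","rb")); im=cv2.imread("pics/wb.png")[:,:,::-1].copy()
red=lambda b:mk(im,*C["red"],b)|mk(im,[0,150,70],[8,255,255],b)
for n,m in (("dr",red((265,180,302,218))),("db",mk(im,[100,120,60],[130,255,255],(343,180,382,215)))):
    print(n,*centroid(P,m,.013),cap(P,m,.013,.016,raywrist))
for n,m in (("y",mk(im,*C["yellow"],(340,130,392,185))),("g",mk(im,[55,100,40],[90,255,255],(255,225,305,275))),("k",mk(im,[0,0,0],[180,150,45],(343,229,387,269))),("w",mk(im,[0,0,200],[180,60,255],(252,135,300,183)))):
    print(n,cap(P,m,.083,.019,raywrist),(m>0).sum())
# outer box rim corners, z=.05
print(plane(P,[[243,128],[405,125],[248,276],[399,276]],.05,raywrist))
E
```

```text
dr [0.42973723 0.26594561] 446.5 (array([0.4303757, 0.2672207]), np.float64(0.0006301937409699832))
db [0.52483018 0.28174285] 391.5 (array([0.52319364, 0.28368417]), np.float64(0.0012035798540290387))
y (array([0.51314387, 0.33350182]), np.float64(0.0012262959944565578)) 791
g (array([0.43918204, 0.21708828]), np.float64(0.0008564087266091205)) 926Traceback (most recent call last):
  File "<stdin>", line 8, in <module>
  File "h.py", line 20, in cap
    c=max(cs,key=cv2.contourArea); p=plane(P,c[:,0],z,f); ctr=p.mean(0); n=P["T"][:2,3]
ValueError: max() iterable argument is empty
```

```bash
python3 d.py .53 -.05 .28 99.4; python3 d.py .52 -.24 .28 99.4
```

```text
at [0.4766 0.2754 0.2807] delta cm [-32.97   0.13   0.06] dr [ 0.  -0.  -0.3]
at [0.4766 0.2754 0.2807] delta cm [-51.57  -3.86   0.06] dr [ 0.  -0.  -0.3]
```

Emit:
step_arm --increments '[{"delta_pos": [-6.2,0,0],"dr": [0,0,-0.3],"fingers": -1},{"delta_pos": [-12.4,0,0],"dr": [0,0,-0.3],"fingers": -1},{"delta_pos": [-18.6,0,0],"dr": [0,0,-0.3],"fingers": -1},{"delta_pos": [-24.8,0,0],"dr": [0,0,-0.3],"fingers": -1},{"delta_pos": [-31,0,0],"dr": [0,0,-0.3],"fingers": -1}]'

```text
time: 2.08
tool_pos: [0.5257, -0.0327, 0.2809]
tool_rot: [3.141, 0.0, 1.734]
contact_force: [0.9, 0.6, 0.2]
opening: 0.0917
grip_force: 0.0
```

```bash
python3 - <<'E'
from h import *
import pickle
P=viewer.camera_params("wrist"); im=viewer.read_camera("wrist"); pickle.dump(P,open("pics/ws.pkl","wb"))
cv2.imwrite("pics/ws.png",im[:,:,::-1]); print(np.round(P["T"],3)[:3,3])
E
python3 d.py .52 -.24 .28 99.4
```

```text
[0.515 0.032 0.464]
at [ 0.5265 -0.0402  0.2804] delta cm [-19.63  -3.79   0.13] dr [-0.   0.3 -0.3]
```

Emit:
step_arm --increments '[{"delta_pos": [-6,-1.2,0],"dr": [0,0,0],"fingers": -1},{"delta_pos": [-12,-2.4,0],"dr": [0,0,0],"fingers": -1},{"delta_pos": [-18,-3.7,0],"dr": [0,0,0],"fingers": -1},{"delta_pos": [-19.5,-3.8,0],"dr": [0,0,0],"fingers": -1},{"delta_pos": [-19.5,-3.8,0],"dr": [0,0,0],"fingers": -1}]'

```text
time: 2.75
tool_pos: [0.5198, -0.2298, 0.2803]
tool_rot: [-3.142, -0.001, 1.732]
contact_force: [-0.4, 0.4, 0.7]
opening: 0.092
grip_force: 0.0
```

```bash
python3 - <<'E'
from h import *
import pickle
P=viewer.camera_params("wrist"); im=viewer.read_camera("wrist"); pickle.dump(P,open("pics/wp.pkl","wb"))
cv2.imwrite("pics/wp.png",im[:,:,::-1]); print(np.round(P["T"],3)[:3,3],robot.observe()["tool_pos"])
a=cv2.imread("pics/ws.png"); cv2.imwrite("pics/m2.png",np.hstack([a[100:400,150:550],im[100:400,150:550,::-1]]))
E
```

```text
[ 0.509 -0.165  0.463] [ 0.51985928 -0.22881102  0.28044656]
```

View pics/m2.png

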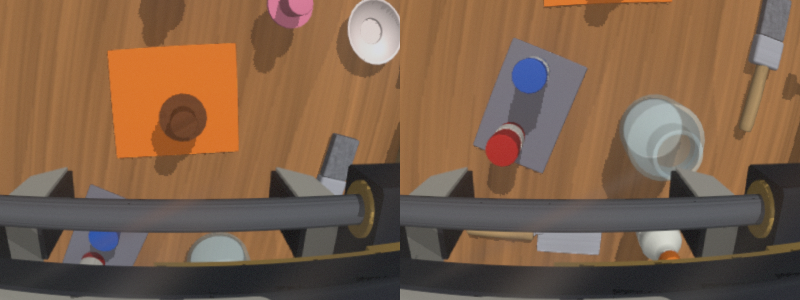

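```bash
python3 - <<'E'
from w import *
import pickle
L=lambda n:(pickle.load(open(f"pics/{n}.pkl","rb")),cv2.imread(f"pics/{n}.png")[:,:,::-1].copy())
P,im=L("ws")
m=mk(im,[0,80,20],[13,220,125],(305,185,362,245)); print("flange",cap(P,m,.045,.028,raywrist),(m>0).sum())
ys,xs=np.nonzero(m); print(xs.min(),xs.max(),ys.min(),ys.max())
P,im=L("wp")
b=(230,215,275,270); m=mk(im,*C["red"],b)|mk(im,[0,150,60],[8,255,255],b); print("red",cap(P,m,.075,.019,raywrist),(m>0).sum())
m=mk(im,[100,140,60],[130,255,255],(258,150,302,200)); print("blue",cap(P,m,.075,.019,raywrist),(m>0).sum())
cv2.imwrite("pics/jar.png",np.hstack([cv2.resize(im[180:290,360:470,::-1],(400,400),interpolation=2),cv2.resize(cv2.imread("pics/scene0.png")[135:225,220:310],(400,400),interpolation=2)]))
E
```

```text
flange (array([ 0.54082121, -0.04899451]), np.float64(0.0009915407599254806)) 1711
310 355 194 241
red (array([ 0.45181705, -0.29030995]), np.float64(0.0007436730046359918)) 971
blue (array([ 0.47209573, -0.20399723]), np.float64(0.0007839348484250954)) 917
```

View pics/jar.png

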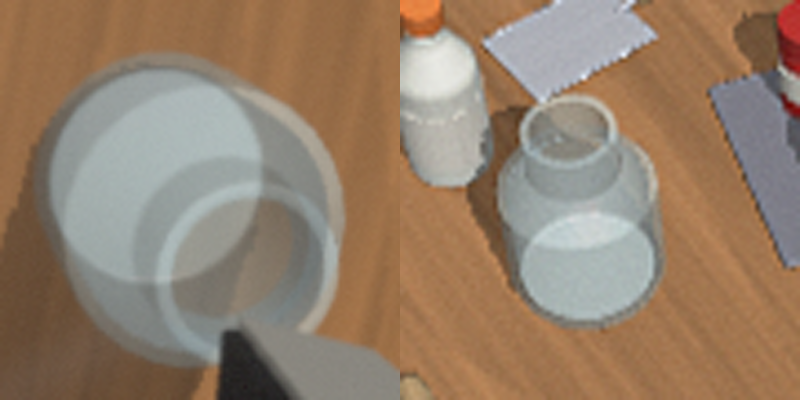

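```bash
python3 - <<'E'
from h import *
import pickle
P=pickle.load(open("pics/wp.pkl","rb")); print(plane(P,[[428.2,254.8]],.125,raywrist),plane(viewer.camera_params("scene"),[[258,164.5]],.125))
E
python3 d.py .452 -.290 .13 99.4
```

```text
[[ 0.62942387 -0.25226759]] [[ 0.63068431 -0.25167359]]
at [ 0.5199 -0.2288  0.2804] delta cm [-4.95 -7.69 15.04] dr [ 0.  -0.1 -0.1]
```

Emit:
step_arm --increments '[{"delta_pos": [-2,-3,4],"dr": [0,0,0],"fingers": -1},{"delta_pos": [-4,-6,8],"dr": [0,0,0],"fingers": -1},{"delta_pos": [-4.95,-7.7,13],"dr": [0,0,0],"fingers": -1},{"delta_pos": [-4.95,-7.7,15],"dr": [0,0,0],"fingers": -1},{"delta_pos": [-4.95,-7.7,15],"dr": [0,0,0],"fingers": -1}]'

```text
time: 3.42
tool_pos: [0.4515, -0.289, 0.1296]
tool_rot: [-3.14, -0.003, 1.735]
contact_force: [0.2, 0.2, 0.2]
opening: 0.092
grip_force: 0.0
```

```bash
python3 d.py .452 -.290 .046 99.4
```

```text
at [ 0.4515 -0.289   0.1296] delta cm [-0.13  0.05  8.36] dr [-0.1 -0.2 -0. ]
```

Emit:
step_arm --increments '[{"delta_pos": [-0.1,0,4],"dr": [0,0,0],"fingers": -1},{"delta_pos": [-0.1,0,7],"dr": [0,0,0],"fingers": -1},{"delta_pos": [-0.1,0,8.35],"dr": [0,0,0],"fingers": -1},{"delta_pos": [-0.1,0,8.35],"dr": [0,0,0],"fingers": -1},{"delta_pos": [-0.1,0,8.35],"dr": [0,0,0],"fingers": -0.3}]' --newtons 15

```text
time: 4.05
tool_pos: [0.4528, -0.2928, 0.0485]
tool_rot: [3.14, 0.002, 1.733]
contact_force: [0.3, -0.9, 0.4]
opening: 0.0858
grip_force: 0.0
```

Emit:
step_arm --increments '[{"delta_pos": [0,0,0],"dr": [0,0,0],"fingers": 0.3},{"delta_pos": [0,0,0],"dr": [0,0,0],"fingers": 0.6},{"delta_pos": [0,0,0],"dr": [0,0,0],"fingers": 1},{"delta_pos": [0,0,0],"dr": [0,0,0],"fingers": 1},{"delta_pos": [0,0,0],"dr": [0,0,0],"fingers": 1}]' --newtons 15

```text
time: 4.68
tool_pos: [0.4517, -0.2924, 0.0469]
tool_rot: [-3.142, -0.0, 1.733]
contact_force: [0.3, 0.1, 0.5]
opening: 0.0367
grip_force: 15.1
```

Emit:
step_arm --increments '[{"delta_pos": [0,0,-3],"dr": [0,0,0],"fingers": 1},{"delta_pos": [0,0,-7],"dr": [0,0,0],"fingers": 1},{"delta_pos": [2,0,-11],"dr": [0,0,0],"fingers": 1},{"delta_pos": [6,0,-12],"dr": [0,0,0],"fingers": 1},{"delta_pos": [12,0,-12],"dr": [0,0,0],"fingers": 1}]'

```text
time: 5.3
tool_pos: [0.4329, -0.174, 0.1679]
tool_rot: [3.139, 0.002, 1.73]
contact_force: [1.2, 0.5, -0.6]
opening: 0.0367
grip_force: 15.0
```

```bash
python3 d.py .4303 .2633 .16 99.4
```

```text
at [ 0.4329 -0.174   0.1679] delta cm [43.21  6.69  0.73] dr [ 0.1  0.1 -0.3]
```

Emit:
step_arm --increments '[{"delta_pos": [6,1,0],"dr": [0,0,0],"fingers": 1},{"delta_pos": [12,2,0],"dr": [0,0,0],"fingers": 1},{"delta_pos": [18,3,0],"dr": [0,0,0],"fingers": 1},{"delta_pos": [24,4,0],"dr": [0,0,0],"fingers": 1},{"delta_pos": [30,5,0],"dr": [0,0,0],"fingers": 1}]'

```text
time: 5.92
tool_pos: [0.4332, 0.132, 0.1671]
tool_rot: [3.141, 0.0, 1.732]
contact_force: [1.0, -0.4, -1.7]
opening: 0.0366
grip_force: 15.0
```

Emit:
step_arm --increments '[{"delta_pos": [5,0.8,0],"dr": [0,0,0],"fingers": 1},{"delta_pos": [10,1.4,0],"dr": [0,0,0],"fingers": 1},{"delta_pos": [12.5,1.6,0],"dr": [0,0,0],"fingers": 1},{"delta_pos": [12.5,1.6,0],"dr": [0,0,0],"fingers": 1},{"delta_pos": [12.5,1.6,0],"dr": [0,0,0],"fingers": 1}]'

```text
time: 6.55
tool_pos: [0.429, 0.2553, 0.1668]
tool_rot: [-3.141, 0.001, 1.733]
contact_force: [-0.9, -0.9, -1.7]
opening: 0.0365
grip_force: 15.0
```

```bash
python3 d.py .4303 .2633 .09 99.4; python3 - <<'E'
from h import *
im=viewer.read_camera("wrist"); t=viewer.read_camera("top")
cv2.imwrite("pics/h1.png",np.hstack([cv2.resize(im[:,:,::-1],(400,300)),cv2.resize(t[220:340,120:280,::-1],(400,300))]))
E
```

```text
at [0.429  0.2553 0.1668] delta cm [0.77 0.26 7.68] dr [-0.   0.  -0.1]
```

View pics/h1.png

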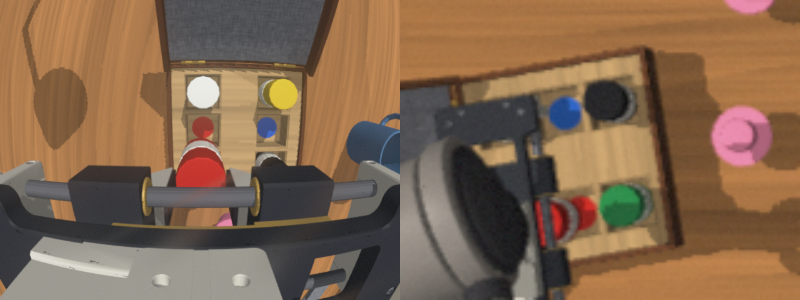

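```bash
cat > hold.py <<'E'
from w import *
P=viewer.camera_params("wrist"); o=robot.observe(); im=viewer.read_camera("wrist"); cv2.imwrite("pics/h2.png",im[:,:,::-1])
# expected front-bottom edge of a centred pot for comparison
h=cv2.cvtColor(im,cv2.COLOR_RGB2HSV)
R=Ro.from_euler("xyz",o["tool_rot"]).as_matrix()
def projw(X):
    p=np.linalg.inv(P["T"])@np.append(X,1); r=np.hypot(p[0],p[1]); th=np.arctan2(r,p[2]); return P["K"][:2,2]+P["K"][0,0]*th*p[:2]/r
b=o["tool_pos"]+R@[.019,0,.042]; c=o["tool_pos"]+R@[.019,0,-.028]
print("tool",o["tool_pos"],"expect bottom front",projw(b),"cap front",projw(c))
x=int(round(projw(b)[0]))
for r in range(205,275): print(r,h[r,x].tolist(),end=" ")
E
python3 hold.py
```

```text
tool [0.42928189 0.25497382 0.16700544] expect bottom front [321.35530026 219.31283275] cap front [321.35935108 252.29905704]
205 [3, 160, 145] 206 [3, 165, 142] 207 [3, 164, 143] 208 [3, 165, 141] 209 [4, 169, 142] 210 [4, 169, 142] 211 [3, 166, 144] 212 [3, 166, 141] 213 [3, 172, 142] 214 [3, 172, 142] 215 [3, 171, 142] 216 [4, 169, 142] 217 [4, 177, 141] 218 [3, 169, 142] 219 [4, 166, 143] 220 [4, 162, 143] 221 [3, 172, 145] 222 [3, 175, 144] 223 [3, 166, 146] 224 [4, 121, 156] 225 [12, 36, 178] 226 [17, 23, 181] 227 [19, 22, 183] 228 [18, 24, 184] 229 [17, 22, 183] 230 [18, 24, 184] 231 [18, 24, 184] 232 [17, 22, 182] 233 [18, 24, 194] 234 [18, 15, 228] 235 [6, 72, 192] 236 [3, 141, 155] 237 [2, 175, 146] 238 [3, 177, 147] 239 [2, 172, 145] 240 [2, 173, 143] 241 [3, 180, 143] 242 [3, 179, 145] 243 [2, 181, 145] 244 [2, 180, 146] 245 [2, 180, 146] 246 [3, 188, 145] 247 [3, 182, 147] 248 [2, 183, 146] 249 [2, 180, 147] 250 [2, 185, 152] 251 [3, 190, 166] 252 [2, 190, 189] 253 [2, 190, 211] 254 [2, 190, 208] 255 [1, 193, 204] 256 [1, 192, 201] 257 [1, 190, 201] 258 [1, 193, 200] 259 [2, 194, 200] 260 [1, 189, 201] 261 [2, 191, 200] 262 [1, 191, 200] 263 [2, 194, 199] 264 [2, 194, 201] 265 [2, 193, 201] 266 [1, 190, 200] 267 [1, 191, 200] 268 [1, 193, 198] 269 [1, 195, 199] 270 [2, 191, 200] 271 [1, 195, 197] 272 [1, 198, 197] 273 [2, 197, 198] 274 [1, 190, 201]
```

```bash
python3 d.py .430 .264 .092 99.4
```

```text
at [0.4293 0.255  0.1671] delta cm [0.87 0.21 7.51] dr [-0.   0.  -0.2]
```

Emit:
step_arm --increments '[{"delta_pos": [0.9,0.2,2],"dr": [0,0,0],"fingers": 1},{"delta_pos": [0.9,0.2,5],"dr": [0,0,0],"fingers": 1},{"delta_pos": [0.9,0.2,7.5],"dr": [0,0,0],"fingers": 1},{"delta_pos": [0.9,0.2,7.5],"dr": [0,0,0],"fingers": 1},{"delta_pos": [0.9,0.2,7.5],"dr": [0,0,0],"fingers": 1}]'

```text
time: 7.32
tool_pos: [0.4305, 0.2651, 0.093]
tool_rot: [3.14, -0.0, 1.732]
contact_force: [0.2, 0.2, 0.3]
opening: 0.0366
grip_force: 15.0
```

```bash
python3 d.py .430 .264 .092 99.4
```

```text
at [0.4305 0.2651 0.093 ] delta cm [-0.1  -0.07  0.1 ] dr [ 0.1 -0.  -0.2]
```

Close enough; lower gently.

Emit:
step_arm --increments '[{"delta_pos": [-0.1,0,0.5],"dr": [0,0,0],"fingers": 1},{"delta_pos": [-0.1,0,1],"dr": [0,0,0],"fingers": 1},{"delta_pos": [-0.1,0,1.5],"dr": [0,0,0],"fingers": 1},{"delta_pos": [-0.1,0,1.5],"dr": [0,0,0],"fingers": 1},{"delta_pos": [-0.1,0,1.5],"dr": [0,0,0],"fingers": 1}]' --newtons 12

```text
time: 7.95
tool_pos: [0.4299, 0.2643, 0.077]
tool_rot: [3.142, -0.0, 1.733]
contact_force: [0.4, -0.5, -1.8]
opening: 0.0371
grip_force: 12.0
```

Emit:
step_arm --increments '[{"delta_pos": [0,0,0.6],"dr": [0,0,0],"fingers": 1},{"delta_pos": [0,0,1.2],"dr": [0,0,0],"fingers": 1},{"delta_pos": [0,0,1.8],"dr": [0,0,0],"fingers": 1},{"delta_pos": [0,0,2.1],"dr": [0,0,0],"fingers": 1},{"delta_pos": [0,0,2.1],"dr": [0,0,0],"fingers": 1}]'

```text
time: 8.57
tool_pos: [0.4297, 0.2643, 0.0557]
tool_rot: [-3.141, 0.0, 1.733]
contact_force: [0.2, -0.0, -0.2]
opening: 0.0365
grip_force: 12.0
```

Emit:
step_arm --increments '[{"delta_pos": [0,0,0.1],"dr": [0,0,0],"fingers": 0},{"delta_pos": [0,0,0.1],"dr": [0,0,0],"fingers": -0.3},{"delta_pos": [0,0,0.1],"dr": [0,0,0],"fingers": -0.3},{"delta_pos": [0,0,-1],"dr": [0,0,0],"fingers": -0.3},{"delta_pos": [0,0,-5],"dr": [0,0,0],"fingers": -0.3}]'

```text
time: 9.2
tool_pos: [0.4286, 0.2637, 0.1056]
tool_rot: [-3.137, 0.001, 1.732]
contact_force: [0.7, 1.2, 0.7]
opening: 0.06
grip_force: 0.0
```

Emit:
step_arm --increments '[{"delta_pos": [0,0,-6],"dr": [0,0,0],"fingers": -0.6},{"delta_pos": [0,0,-12],"dr": [0,0,0],"fingers": -1},{"delta_pos": [-4,0,-14],"dr": [0,0,0],"fingers": -1},{"delta_pos": [-10,0,-14],"dr": [0,0,0],"fingers": -1},{"delta_pos": [-16,0,-14],"dr": [0,0,0],"fingers": -1}]'

```text
time: 9.82
tool_pos: [0.4557, 0.105, 0.2474]
tool_rot: [3.139, 0.0, 1.734]
contact_force: [0.8, 0.4, -0.5]
opening: 0.0916
grip_force: 0.0
```

```bash
python3 d.py .472 -.2045 .18 99.4; python3 - <<'E'
from m import *
t=viewer.read_camera("top"); cv2.imwrite("pics/t1.png",t[:,:,::-1]); P=viewer.camera_params("top")
b=(170,285,205,325); m=mk(t,*C["red"],b)|mk(t,*C["red2"],b); print(cap(P,m,.083,.019),(m>0).sum())
E
```

```text
at [0.4557 0.105  0.2474] delta cm [-30.81  -3.44   6.73] dr [ 0.1  0.  -0.1]Traceback (most recent call last):
  File "<stdin>", line 3, in <module>
  File "h.py", line 20, in cap
    c=max(cs,key=cv2.contourArea); p=plane(P,c[:,0],z,f); ctr=p.mean(0); n=P["T"][:2,3]
ValueError: max() iterable argument is empty
```

Emit:
step_arm --increments '[{"delta_pos": [-6,-0.6,0.5],"dr": [0,0,0],"fingers": -1},{"delta_pos": [-12,-1.2,1],"dr": [0,0,0],"fingers": -1},{"delta_pos": [-18,-1.8,2],"dr": [0,0,0],"fingers": -1},{"delta_pos": [-24,-2.4,4],"dr": [0,0,0],"fingers": -1},{"delta_pos": [-29.5,-3.4,6],"dr": [0,0,0],"fingers": -1}]'

```text
time: 10.5
tool_pos: [0.4698, -0.1922, 0.1865]
tool_rot: [3.14, 0.001, 1.732]
contact_force: [0.7, -0.6, 0.2]
opening: 0.0917
grip_force: 0.0
```

```bash
python3 d.py .472 -.2045 .12 99.4; python3 - <<'E'
from m import *
t=viewer.read_camera("top"); cv2.imwrite("pics/t1.png",t[:,:,::-1]); P=viewer.camera_params("top")
b=(170,285,205,325); m=mk(t,*C["red"],b)|mk(t,*C["red2"],b); print(cap(P,m,.083,.019),(m>0).sum())
E
```

```text
at [ 0.4698 -0.1922  0.1865] delta cm [-1.24  0.01  6.65] dr [ 0.1  0.1 -0.1]
(array([0.42920574, 0.26221481]), np.float64(0.000879704786221151)) 230
```

Emit:
step_arm --increments '[{"delta_pos": [-0.8,0,4],"dr": [0,0,0],"fingers": -1},{"delta_pos": [-0.8,0,6.6],"dr": [0,0,0],"fingers": -1},{"delta_pos": [-0.8,0,6.6],"dr": [0,0,0],"fingers": -1},{"delta_pos": [-0.8,0,6.6],"dr": [0,0,0],"fingers": -1},{"delta_pos": [-0.8,0,6.6],"dr": [0,0,0],"fingers": -1}]'

```text
time: 11.18
tool_pos: [0.4717, -0.1983, 0.1215]
tool_rot: [3.139, 0.002, 1.733]
contact_force: [0.5, -1.5, 0.2]
opening: 0.0919
grip_force: 0.0
```

```bash
python3 d.py .472 -.2045 .047 99.4
```

```text
at [ 0.4717 -0.1983  0.1215] delta cm [-0.61 -0.09  7.45] dr [ 0.1  0.1 -0.1]
```

Emit:
step_arm --increments '[{"delta_pos": [-0.6,0,2],"dr": [0,0,0],"fingers": -1},{"delta_pos": [-0.6,0,5],"dr": [0,0,0],"fingers": -1},{"delta_pos": [-0.6,0,7.45],"dr": [0,0,0],"fingers": -1},{"delta_pos": [-0.6,0,7.45],"dr": [0,0,0],"fingers": -1},{"delta_pos": [-0.6,0,7.45],"dr": [0,0,0],"fingers": -0.3}]'

```text
time: 11.8
tool_pos: [0.4727, -0.2045, 0.0469]
tool_rot: [3.14, 0.001, 1.733]
contact_force: [-0.1, 0.7, 0.7]
opening: 0.086
grip_force: 0.0
```

Emit:
step_arm --increments '[{"delta_pos": [0,0,0],"dr": [0,0,0],"fingers": 0.3},{"delta_pos": [0,0,0],"dr": [0,0,0],"fingers": 0.6},{"delta_pos": [0,0,0],"dr": [0,0,0],"fingers": 1},{"delta_pos": [0,0,0],"dr": [0,0,0],"fingers": 1},{"delta_pos": [0,0,0],"dr": [0,0,0],"fingers": 1}]' --newtons 15

```text
time: 12.42
tool_pos: [0.4718, -0.204, 0.0455]
tool_rot: [-3.142, -0.0, 1.733]
contact_force: [0.5, -0.1, 0.1]
opening: 0.037
grip_force: 15.1
```

Emit:
step_arm --increments '[{"delta_pos": [0,0,-3],"dr": [0,0,0],"fingers": 1},{"delta_pos": [0,0,-7],"dr": [0,0,0],"fingers": 1},{"delta_pos": [2,0,-11],"dr": [0,0,0],"fingers": 1},{"delta_pos": [6,0,-12],"dr": [0,0,0],"fingers": 1},{"delta_pos": [12,0,-12],"dr": [0,0,0],"fingers": 1}]'

```text
time: 13.05
tool_pos: [0.4531, -0.0855, 0.1665]
tool_rot: [3.139, 0.001, 1.73]
contact_force: [1.3, 0.6, 0.1]
opening: 0.0374
grip_force: 15.0
```

```bash
python3 d.py .525 .281 .16 99.4
```

```text
at [ 0.4531 -0.0855  0.1665] delta cm [35.05 12.91  0.64] dr [ 0.2  0.1 -0.3]
```

Emit:
step_arm --increments '[{"delta_pos": [5.5,2,0],"dr": [0,0,0],"fingers": 1},{"delta_pos": [11,4,0],"dr": [0,0,0],"fingers": 1},{"delta_pos": [16.5,6,0],"dr": [0,0,0],"fingers": 1},{"delta_pos": [22,8,0],"dr": [0,0,0],"fingers": 1},{"delta_pos": [27.5,10,0],"dr": [0,0,0],"fingers": 1}]'

```text
time: 13.68
tool_pos: [0.5069, 0.2038, 0.1654]
tool_rot: [3.142, 0.0, 1.733]
contact_force: [0.5, -0.0, -0.2]
opening: 0.037
grip_force: 15.0
```

Emit:
step_arm --increments '[{"delta_pos": [4,1.6,0],"dr": [0,0,0],"fingers": 1},{"delta_pos": [7,2.8,0],"dr": [0,0,0],"fingers": 1},{"delta_pos": [7,2.8,0],"dr": [0,0,0],"fingers": 1},{"delta_pos": [7,2.8,0],"dr": [0,0,0],"fingers": 1},{"delta_pos": [7,2.8,0],"dr": [0,0,0],"fingers": 1}]'

```text
time: 14.3
tool_pos: [0.5232, 0.2745, 0.1656]
tool_rot: [-3.141, 0.0, 1.731]
contact_force: [-0.4, -0.0, -1.1]
opening: 0.0368
grip_force: 15.0
```

```bash
python3 d.py .525 .281 .092 99.4; python3 hold.py | sed 's/ 2[01][0-9] \[[^]]*\]//g'
```

```text
at [0.5232 0.2745 0.1656] delta cm [0.62 0.29 7.36] dr [-0.   0.  -0.2]
tool [0.52318916 0.27445474 0.16559268] expect bottom front [321.36056108 219.25191908] cap front [321.36289747 252.21826344]
205 [113, 128, 138] 220 [113, 129, 140] 221 [113, 136, 139] 222 [113, 135, 140] 223 [114, 111, 138] 224 [122, 31, 117] 225 [114, 105, 136] 226 [113, 136, 141] 227 [113, 136, 142] 228 [113, 104, 147] 229 [114, 26, 158] 230 [20, 13, 182] 231 [21, 18, 185] 232 [21, 19, 185] 233 [21, 18, 185] 234 [21, 18, 185] 235 [21, 19, 184] 236 [20, 17, 185] 237 [20, 16, 186] 238 [23, 15, 203] 239 [24, 6, 215] 240 [115, 16, 196] 241 [113, 106, 151] 242 [112, 147, 144] 243 [113, 148, 145] 244 [112, 153, 147] 245 [113, 146, 143] 246 [112, 145, 142] 247 [113, 143, 143] 248 [113, 143, 143] 249 [112, 148, 141] 250 [113, 147, 142] 251 [112, 151, 142] 252 [113, 149, 144] 253 [113, 151, 144] 254 [112, 152, 146] 255 [112, 150, 146] 256 [112, 158, 150] 257 [111, 162, 164] 258 [111, 166, 194] 259 [110, 173, 212] 260 [111, 172, 208] 261 [111, 173, 202] 262 [111, 173, 200] 263 [111, 173, 201] 264 [111, 173, 199] 265 [111, 175, 200] 266 [111, 173, 200] 267 [110, 177, 199] 268 [111, 179, 199] 269 [111, 177, 199] 270 [111, 176, 200] 271 [110, 176, 200] 272 [110, 177, 199] 273 [110, 177, 199] 274 [111, 179, 198]
```

```bash
python3 d.py .5245 .283 .091 99.4
```

```text
at [0.5233 0.2745 0.1657] delta cm [0.82 0.25 7.47] dr [ 0.   0.  -0.2]
```

Emit:
step_arm --increments '[{"delta_pos": [0.7,0.2,2],"dr": [0,0,0],"fingers": 1},{"delta_pos": [0.7,0.2,5],"dr": [0,0,0],"fingers": 1},{"delta_pos": [0.7,0.2,7.3],"dr": [0,0,0],"fingers": 1},{"delta_pos": [0.7,0.2,7.3],"dr": [0,0,0],"fingers": 1},{"delta_pos": [0.7,0.2,7.3],"dr": [0,0,0],"fingers": 1}]'

```text
time: 14.98
tool_pos: [0.5249, 0.2826, 0.0937]
tool_rot: [3.14, -0.0, 1.732]
contact_force: [-0.5, -0.0, -0.8]
opening: 0.0373
grip_force: 15.0
```

```bash
python3 d.py .5245 .283 .076 99.4
```

```text
at [0.5249 0.2826 0.0937] delta cm [ 0.05 -0.03  1.77] dr [ 0.1 -0.  -0.2]
```

Emit:
step_arm --increments '[{"delta_pos": [0,0,0.5],"dr": [0,0,0],"fingers": 1},{"delta_pos": [0,0,1],"dr": [0,0,0],"fingers": 1},{"delta_pos": [0,0,1.6],"dr": [0,0,0],"fingers": 1},{"delta_pos": [0,0,1.6],"dr": [0,0,0],"fingers": 1},{"delta_pos": [0,0,1.6],"dr": [0,0,0],"fingers": 1}]' --newtons 12

```text
time: 15.6
tool_pos: [0.5241, 0.2828, 0.0765]
tool_rot: [-3.142, -0.0, 1.733]
contact_force: [-0.0, -0.1, -0.4]
opening: 0.0372
grip_force: 12.0
```

Free in the pocket; on to TCP 0.054.

Emit:
step_arm --increments '[{"delta_pos": [0,0,0.6],"dr": [0,0,0],"fingers": 1},{"delta_pos": [0,0,1.2],"dr": [0,0,0],"fingers": 1},{"delta_pos": [0,0,1.8],"dr": [0,0,0],"fingers": 1},{"delta_pos": [0,0,2.2],"dr": [0,0,0],"fingers": 1},{"delta_pos": [0,0,2.2],"dr": [0,0,0],"fingers": 1}]'

```text
time: 16.23
tool_pos: [0.5239, 0.2827, 0.0541]
tool_rot: [-3.141, 0.0, 1.733]
contact_force: [0.5, -0.3, -0.9]
opening: 0.0371
grip_force: 12.0
```

Emit:
step_arm --increments '[{"delta_pos": [0,0,0],"dr": [0,0,0],"fingers": 0},{"delta_pos": [0,0,0],"dr": [0,0,0],"fingers": -0.3},{"delta_pos": [0,0,0],"dr": [0,0,0],"fingers": -0.3},{"delta_pos": [0,0,-1],"dr": [0,0,0],"fingers": -0.3},{"delta_pos": [0,0,-5],"dr": [0,0,0],"fingers": -0.3}]'

```text
time: 16.85
tool_pos: [0.5227, 0.2821, 0.1035]
tool_rot: [-3.137, 0.001, 1.732]
contact_force: [-0.1, -0.1, 0.4]
opening: 0.0596
grip_force: 0.0
```

Emit:
step_arm --increments '[{"delta_pos": [0,0,-6],"dr": [0,0,0],"fingers": -0.6},{"delta_pos": [0,0,-12],"dr": [0,0,0],"fingers": -1},{"delta_pos": [-4,0,-14],"dr": [0,0,0],"fingers": -1},{"delta_pos": [-10,0,-14],"dr": [0,0,0],"fingers": -1},{"delta_pos": [-16,0,-14],"dr": [0,0,0],"fingers": -1}]'

```text
time: 17.48
tool_pos: [0.55, 0.1235, 0.2459]
tool_rot: [3.139, 0.0, 1.734]
contact_force: [0.7, -0.8, -0.6]
opening: 0.0915
grip_force: 0.0
```

```bash
python3 d.py .5395 -.05 .15 99.4
```

```text
at [0.55   0.1235 0.2459] delta cm [-16.95  -3.87   9.58] dr [ 0.1  0.  -0.1]
```

Emit:
step_arm --increments '[{"delta_pos": [-5,-1.2,0],"dr": [0,0,0],"fingers": -1},{"delta_pos": [-10,-2.4,1],"dr": [0,0,0],"fingers": -1},{"delta_pos": [-15.5,-3.8,2],"dr": [0,0,0],"fingers": -1},{"delta_pos": [-15.5,-3.8,2],"dr": [0,0,0],"fingers": -1},{"delta_pos": [-15.5,-3.8,2],"dr": [0,0,0],"fingers": -1}]'

```text
time: 18.1
tool_pos: [0.5375, -0.034, 0.2252]
tool_rot: [3.141, -0.0, 1.732]
contact_force: [-0.1, -0.1, 0.2]
opening: 0.0919
grip_force: 0.0
```

```bash
python3 - <<'E'
from w import *
import pickle
P=viewer.camera_params("wrist"); im=viewer.read_camera("wrist"); cv2.imwrite("pics/ws2.png",im[:,:,::-1]); pickle.dump(P,open("pics/ws2.pkl","wb"))
m=mk(im,[0,80,20],[13,220,125],(270,180,380,295)); ys,xs=np.nonzero(m); print(xs.min(),xs.max(),ys.min(),ys.max())
print("flange",cap(P,m,.045,.028,raywrist),(m>0).sum())
t=viewer.read_camera("scene"); cv2.imwrite("pics/sc1.png",t[:,:,::-1])
P=viewer.camera_params("scene")
b=(425,310,470,345)
print("blue",cap(P,mk(t,*C["blue"],(405,305,445,345)),.083,.019))
cv2.imwrite("pics/m3.png",np.hstack([cv2.resize(im[160:310,220:420,::-1],(400,300)),cv2.resize(t[255:375,380:540,::-1],(400,300))]))
E
python3 d.py .5395 -.05 .1 99.4
```

```text
294 368 199 289
flange (array([ 0.54119059, -0.04916235]), np.float64(0.0009562844556583292)) 2441
blue (array([0.52668949, 0.28167211]), np.float64(0.0009618613957030936))
at [ 0.5376 -0.0331  0.2252] delta cm [-1.7  -0.1  12.52] dr [ 0.1 -0.  -0. ]
```

View pics/m3.png

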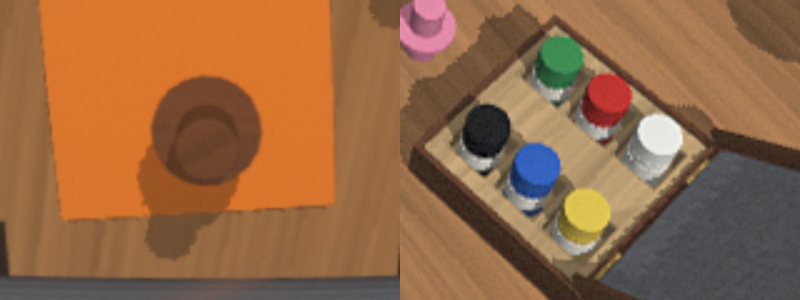

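```bash
python3 - <<'E'
from w import *
import pickle
P=pickle.load(open("pics/ws2.pkl","rb")); p=plane(P,[[323.5,225.5],[296,225.5],[351,225.5],[323.5,198],[323.5,253]],.045,raywrist); print(p,np.linalg.norm(p[1]-p[2]),np.linalg.norm(p[3]-p[4]))
E
python3 d.py .540 -.0495 .1 99.4
```

```text
[[ 0.54237932 -0.04972097]
 [ 0.51514516 -0.05409436]
 [ 0.56963513 -0.04530515]
 [ 0.53791095 -0.0222497 ]
 [ 0.54700867 -0.07812955]] 0.055194268808501576 0.05661559841509917
at [ 0.5376 -0.0331  0.2252] delta cm [-1.66 -0.04 12.52] dr [ 0.1 -0.  -0. ]
```

Emit:
step_arm --increments '[{"delta_pos": [-1.4,0.1,4],"dr": [0,0,0],"fingers": -1},{"delta_pos": [-1.4,0.1,8],"dr": [0,0,0],"fingers": -0.6},{"delta_pos": [-1.4,0.1,12.5],"dr": [0,0,0],"fingers": -0.3},{"delta_pos": [-1.4,0.1,12.5],"dr": [0,0,0],"fingers": -0.3},{"delta_pos": [-1.4,0.1,12.5],"dr": [0,0,0],"fingers": -0.3}]'

```text
time: 18.82
tool_pos: [0.5418, -0.0473, 0.1013]
tool_rot: [3.139, 0.001, 1.734]
contact_force: [1.2, -0.3, -0.2]
opening: 0.0605
grip_force: 0.0
```

```bash
python3 d.py .541 -.050 .051 99.4
```

```text
at [ 0.5418 -0.0473  0.1013] delta cm [-0.25 -0.14  5.03] dr [ 0.1  0.  -0.1]
```

Emit:
step_arm --increments '[{"delta_pos": [-0.2,-0.1,2],"dr": [0,0,0],"fingers": -0.3},{"delta_pos": [-0.2,-0.1,4],"dr": [0,0,0],"fingers": -0.3},{"delta_pos": [-0.2,-0.1,4.9],"dr": [0,0,0],"fingers": -0.3},{"delta_pos": [-0.2,-0.1,4.9],"dr": [0,0,0],"fingers": -0.3},{"delta_pos": [-0.2,-0.1,4.9],"dr": [0,0,0],"fingers": -0.3}]'

```text
time: 19.45
tool_pos: [0.5408, -0.0502, 0.0517]
tool_rot: [3.14, 0.001, 1.733]
contact_force: [-0.2, 0.4, 0.0]
opening: 0.0597
grip_force: 0.0
```

Emit:
step_arm --increments '[{"delta_pos": [0,0,0],"dr": [0,0,0],"fingers": 0.1},{"delta_pos": [0,0,0],"dr": [0,0,0],"fingers": 0.4},{"delta_pos": [0,0,0],"dr": [0,0,0],"fingers": 1},{"delta_pos": [0,0,0],"dr": [0,0,0],"fingers": 1},{"delta_pos": [0,0,0],"dr": [0,0,0],"fingers": 1}]' --newtons 12

```text
time: 20.08
tool_pos: [0.54, -0.0501, 0.0506]
tool_rot: [3.141, -0.0, 1.732]
contact_force: [1.2, -0.4, 1.1]
opening: 0.0292
grip_force: 12.0
```

Emit:
step_arm --increments '[{"delta_pos": [0,0,-3],"dr": [0,0,0],"fingers": 1},{"delta_pos": [0,0,-8],"dr": [0,0,0],"fingers": 1},{"delta_pos": [0,0,-13],"dr": [0,0,0],"fingers": 1},{"delta_pos": [0,0,-16],"dr": [0,0,0],"fingers": 1},{"delta_pos": [0,0,-16],"dr": [0,0,0],"fingers": 1}]' --newtons 20

```text
time: 20.7
tool_pos: [0.5411, -0.0503, 0.2127]
tool_rot: [3.137, 0.002, 1.733]
contact_force: [0.1, 0.3, -1.6]
opening: 0.0284
grip_force: 20.0
```

```bash
python3 d.py .6293 -.2523 .205 99.4
```

```text
at [ 0.5411 -0.0503  0.2127] delta cm [-21.35   5.45   0.83] dr [ 0.3  0.1 -0.1]
```

Emit:
step_arm --increments '[{"delta_pos": [-5,1.3,0],"dr": [0,0,0],"fingers": 1},{"delta_pos": [-10,2.6,0],"dr": [0,0,0],"fingers": 1},{"delta_pos": [-15,3.9,0],"dr": [0,0,0],"fingers": 1},{"delta_pos": [-19,5,0],"dr": [0,0,0],"fingers": 1},{"delta_pos": [-21.2,5.5,0],"dr": [0,0,0],"fingers": 1}]'

```text
time: 21.32
tool_pos: [0.6279, -0.2524, 0.2072]
tool_rot: [-3.138, -0.002, 1.731]
contact_force: [0.2, 0.4, -0.2]
opening: 0.0289
grip_force: 20.0
```

Emit:
step_arm --increments '[{"delta_pos": [0,0,0],"dr": [0,0,0],"fingers": 1},{"delta_pos": [0,0,0],"dr": [0,0,0],"fingers": 1},{"delta_pos": [0,0,0],"dr": [0,0,0],"fingers": 1},{"delta_pos": [0,0,0],"dr": [0,0,0],"fingers": 1},{"delta_pos": [0,0,0],"dr": [0,0,0],"fingers": 1}]'

```text
time: 21.95
tool_pos: [0.6283, -0.25, 0.2108]
tool_rot: [3.141, 0.0, 1.733]
contact_force: [0.4, 0.9, -1.5]
opening: 0.0287
grip_force: 20.0
```

```bash
python3 d.py .6293 -.2523 .18 99.4; python3 - <<'E'
from h import *
import pickle
o=robot.observe(); R=Ro.from_euler("xyz",o["tool_rot"]).as_matrix(); P=viewer.camera_params("wrist")
im=viewer.read_camera("wrist").copy(); s=viewer.read_camera("scene").copy(); S=viewer.camera_params("scene")
cv2.imwrite("pics/w5.png",im[:,:,::-1])
def projw(X):
    p=np.linalg.inv(P["T"])@np.append(X,1); r=np.hypot(p[0],p[1]); th=np.arctan2(r,p[2]); return P["K"][:2,2]+P["K"][0,0]*th*p[:2]/r
j=np.array([.6293,-.2523,.125]); f=o["tool_pos"]+R@[0,0,.0056]
for t in np.linspace(0,6.28,40):
    for c,r in ((j,.0265),(f,.028)):
        X=c+r*np.array([np.cos(t),np.sin(t),0])
        for I,q in ((im,projw(X)),(s,proj(S,X))):
            q=np.round(q).astype(int)
            if 0<=q[0]<640 and 0<=q[1]<480: I[q[1],q[0]]=(255,0,0)
cv2.imwrite("pics/m4.png",np.hstack([cv2.resize(im[150:300,220:420,::-1],(400,300),interpolation=0),cv2.resize(s[110:230,190:350,::-1],(400,300),interpolation=0)]))
E
```

```text
at [ 0.6283 -0.25    0.2108] delta cm [-0.25  0.06  3.08] dr [ 0.   0.  -0.1]
```

View pics/m4.png

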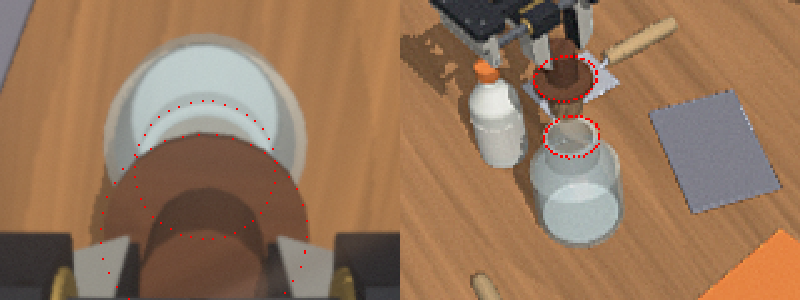

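```bash
python3 - <<'E'
from w import *
o=robot.observe(); R=Ro.from_euler("xyz",o["tool_rot"]).as_matrix(); P=viewer.camera_params("wrist")
im=cv2.imread("pics/w5.png")[:,:,::-1].copy(); h=cv2.cvtColor(im,cv2.COLOR_RGB2HSV)
for r in range(205,230): print(r,h[r,322].tolist(),end=" ")
print()
X=plane(P,[[322,217],[322,216],[288,250-20],[322,200.5],[322,203]],o["tool_pos"][2]-.0056,raywrist); print("flange edge along tool x:",(np.c_[X-o["tool_pos"][:2],0*X[:,0]]@R)[:3,:2])
s=viewer.read_camera("scene"); S=viewer.camera_params("scene")
m=mk(s,[0,60,20],[14,220,110],(240,125,275,152)); ys,xs=np.nonzero(m); print(xs.min(),xs.max(),ys.min(),ys.max())
f=o["tool_pos"]+R@[0,0,.0056-.006]; print("expected flange top scene",proj(S,f), "flange extent x",[proj(S,f+np.array([.028*np.cos(t),.028*np.sin(t),0])).round(1).tolist() for t in (2.1,5.3)])
# jar rim front in wrist at z .125
for r in range(195,216): print(r,im[r,322].tolist(),end=" ")
E
```

```text
205 [90, 16, 201] 206 [85, 17, 198] 207 [80, 12, 186] 208 [54, 7, 172] 209 [33, 15, 167] 210 [30, 14, 168] 211 [30, 12, 165] 212 [33, 14, 167] 213 [33, 15, 166] 214 [34, 12, 166] 215 [30, 13, 162] 216 [16, 36, 120] 217 [10, 87, 100] 218 [9, 103, 109] 219 [10, 117, 116] 220 [10, 114, 119] 221 [10, 113, 117] 222 [10, 114, 116] 223 [11, 113, 115] 224 [10, 113, 115] 225 [10, 117, 116] 226 [11, 117, 116] 227 [10, 114, 114] 228 [11, 113, 113] 229 [11, 117, 111] 
flange edge along tool x: [[ 0.02782453  0.00033995]
 [ 0.02835221  0.00034029]
 [ 0.02093654 -0.01743835]]
240 270 125 151
expected flange top scene [255.34097292 138.85830622] flange extent x [[266.2, 142.8], [244.3, 135.4]]
195 [184, 197, 196] 196 [176, 186, 185] 197 [172, 182, 180] 198 [171, 181, 179] 199 [172, 181, 180] 200 [171, 183, 180] 201 [176, 186, 185] 202 [188, 198, 198] 203 [195, 205, 205] 204 [194, 205, 207] 205 [188, 201, 201] 206 [185, 198, 196] 207 [177, 186, 183] 208 [168, 172, 167] 209 [166, 167, 157] 210 [168, 168, 159] 211 [165, 165, 157] 212 [166, 167, 158] 213 [165, 166, 156] 214 [165, 166, 158] 215 [162, 162, 154]
```

Emit:
step_arm --increments '[{"delta_pos": [-0.15,0.05,1.5],"dr": [0,0,0],"fingers": 1},{"delta_pos": [-0.25,0.1,3],"dr": [0,0,0],"fingers": 1},{"delta_pos": [-0.25,0.1,3.2],"dr": [0,0,0],"fingers": 1},{"delta_pos": [-0.25,0.1,3.2],"dr": [0,0,0],"fingers": 1},{"delta_pos": [-0.25,0.1,3.2],"dr": [0,0,0],"fingers": 1}]'

```text
time: 22.72
tool_pos: [0.63, -0.2529, 0.179]
tool_rot: [3.141, 0.0, 1.733]
contact_force: [-0.2, -0.3, -0.8]
opening: 0.0288
grip_force: 20.0
```

```bash
python3 d.py .6293 -.2527 .160 99.4
```

```text
at [ 0.63   -0.2529  0.179 ] delta cm [ 0.03 -0.07  1.9 ] dr [ 0.   0.  -0.1]
```

Emit:
step_arm --increments '[{"delta_pos": [0,-0.05,0.5],"dr": [0,0,0],"fingers": 1},{"delta_pos": [0,-0.05,1],"dr": [0,0,0],"fingers": 1},{"delta_pos": [0,-0.05,1.5],"dr": [0,0,0],"fingers": 1},{"delta_pos": [0,-0.05,1.9],"dr": [0,0,0],"fingers": 1},{"delta_pos": [0,-0.05,1.9],"dr": [0,0,0],"fingers": 1}]' --newtons 10

```text
time: 23.35
tool_pos: [0.629, -0.2527, 0.159]
tool_rot: [-3.141, -0.001, 1.733]
contact_force: [0.4, 0.1, -0.6]
opening: 0.0292
grip_force: 10.0
```

Emit:
step_arm --increments '[{"delta_pos": [0,0,0.4],"dr": [0,0,0],"fingers": 1},{"delta_pos": [0,0,0.8],"dr": [0,0,0],"fingers": 1},{"delta_pos": [0,0,1.2],"dr": [0,0,0],"fingers": 1},{"delta_pos": [0,0,1.5],"dr": [0,0,0],"fingers": 1},{"delta_pos": [0,0,1.5],"dr": [0,0,0],"fingers": 1}]'

```text
time: 23.98
tool_pos: [0.6291, -0.2528, 0.1441]
tool_rot: [-3.141, -0.0, 1.733]
contact_force: [0.6, 0.3, -1.3]
opening: 0.0294
grip_force: 10.0
```

Emit:
step_arm --increments '[{"delta_pos": [0,0,0.15],"dr": [0,0,0],"fingers": 1},{"delta_pos": [0,0,0.3],"dr": [0,0,0],"fingers": 1},{"delta_pos": [0,0,0.45],"dr": [0,0,0],"fingers": 1},{"delta_pos": [0,0,0.6],"dr": [0,0,0],"fingers": 1},{"delta_pos": [0,0,0.6],"dr": [0,0,0],"fingers": 1}]' --newtons 6

```text
time: 24.6
tool_pos: [0.6292, -0.2528, 0.1383]
tool_rot: [-3.141, -0.0, 1.733]
contact_force: [-0.0, -0.1, -1.1]
opening: 0.0291
grip_force: 6.0
```

Emit:
step_arm --increments '[{"delta_pos": [0,0,0.05],"dr": [0,0,0],"fingers": 1},{"delta_pos": [0,0,0.1],"dr": [0,0,0],"fingers": 1},{"delta_pos": [0,0,0.1],"dr": [0,0,0],"fingers": 1},{"delta_pos": [0,0,0.1],"dr": [0,0,0],"fingers": 1},{"delta_pos": [0,0,0.1],"dr": [0,0,0],"fingers": 1}]'

```text
time: 25.22
tool_pos: [0.6292, -0.2528, 0.1375]
tool_rot: [3.141, -0.0, 1.733]
contact_force: [-0.2, -0.2, -0.9]
opening: 0.0292
grip_force: 6.0
```

Emit:
step_arm --increments '[{"delta_pos": [0,0,0.05],"dr": [0,0,0],"fingers": 1},{"delta_pos": [0,0,0.1],"dr": [0,0,0],"fingers": 1},{"delta_pos": [0,0,0.1],"dr": [0,0,0],"fingers": 1},{"delta_pos": [0,0,0.1],"dr": [0,0,0],"fingers": 1},{"delta_pos": [0,0,0.1],"dr": [0,0,0],"fingers": 1}]'

```text
time: 25.85
tool_pos: [0.6294, -0.2529, 0.1367]
tool_rot: [3.141, 0.0, 1.733]
contact_force: [0.9, 0.2, 1.0]
opening: 0.0295
grip_force: 6.0
```

Emit:
step_arm --increments '[{"delta_pos": [0,0,0],"dr": [0,0,0],"fingers": 0.2},{"delta_pos": [0,0,0],"dr": [0,0,0],"fingers": 0},{"delta_pos": [0,0,0],"dr": [0,0,0],"fingers": -0.3},{"delta_pos": [0,0,0],"dr": [0,0,0],"fingers": -0.3},{"delta_pos": [0,0,-1],"dr": [0,0,0],"fingers": -0.3}]'

```text
time: 26.48
tool_pos: [0.6287, -0.2526, 0.146]
tool_rot: [-3.14, -0.001, 1.733]
contact_force: [1.0, 0.3, -0.5]
opening: 0.0596
grip_force: 0.0
```

Emit:
step_arm --increments '[{"delta_pos": [0,0,-4],"dr": [0,0,0],"fingers": -0.3},{"delta_pos": [0,0,-8],"dr": [0,0,0],"fingers": -0.3},{"delta_pos": [4,-4,-10],"dr": [0,0,0],"fingers": -0.3},{"delta_pos": [8,-9,-10],"dr": [0,0,0],"fingers": -0.3},{"delta_pos": [12,-14,-10],"dr": [0,0,0],"fingers": -0.3}]'

```text
time: 27.1
tool_pos: [0.473, -0.1576, 0.2475]
tool_rot: [3.14, 0.001, 1.733]
contact_force: [0.2, -0.1, 1.1]
opening: 0.0596
grip_force: 0.0
```

```bash
python3 - <<'E'
from h import *
s=viewer.read_camera("scene"); t=viewer.read_camera("top"); S=viewer.camera_params("scene")
print(proj(S,[.6293,-.2527,.131]))
z=lambda I,x,y,w,h:cv2.resize(I[y:y+h,x:x+w,::-1],(400,300),interpolation=2)
cv2.imwrite("pics/f.png",np.vstack([np.hstack([z(s,210,120,120,90),z(s,380,255,160,120)]),np.hstack([z(t,370,180,100,75),z(t,140,235,120,90)])]))
E
```

```text
[258.03879102 162.29994335]
```

View pics/f.png

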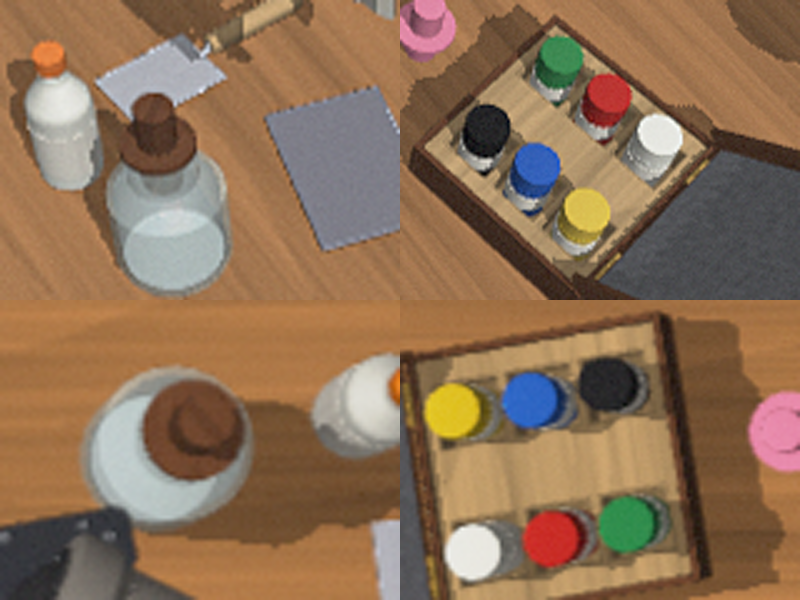

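The stopper's flange sits level on the jar rim at about pixel (257,164) in the scene view, where I expected (258,162). Both pots stand in their own pockets and the arm is clear of everything.

```bash
python3 -c "
from cell import robot
print(robot.hand_in())"
```

```text
the job is handed in; nothing more can be done
None
```

I handed the job in at about 27 s: the final camera views show the red and blue pots standing in their matching pockets and the stopper seated upright in the jar neck, but the hand-in returned no verdict.

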